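# Hold the dish clamp open

## Task

One of the two spring hold-downs on the bench is keeping the lidded dish in its nest: lift the loose guard off that hold-down's paddle and stand it upright on free bench clear of both hold-downs, for instance midway between them. Then press the same paddle down until its lever arm lies level, not down at its stop, and finish while still holding it there, so that a colleague can take the dish. Leave both dishes, the other hold-down with its guard, and everything else on the bench alone.

Things in the scene. Friction and masses are not known exactly. Their poses are not given: they have to be found in the camera images.
- nest_1 (a point): Nest of hold-down 1 (left of the two): round pocket, inner diameter 74, rim 5 high, on a fixed aluminium plate 192 x 86 x 12 mm. Point: pocket centre on the plate's top (12 mm up). x runs from the paddle to the nest, roughly to the left; z up. Plate reaches from 150 before this point (-x) to 42 behind it. Which dish stands here differs from start to start.
- paddle_1 (a point): Black pad 36 x 36 mm on the right-hand end of hold-down 1's steel lever; point: centre of its top, moves with it. Pivot shaft is 52 before the nest centre (-x), 60 above the bench; pad centre 70 from it. Pad top at rest: 92 high, 116 before the nest centre; arm level: 73 high, 122 before it. Spring pushes it back up: 3 N at first, 8 N at level, 12 N at the stop.
- lever_1 (a joint): Lever of hold-down 1: 0 at rest (arm sloping, cross-bar down just over the dish, paddle up), grows as the paddle is pressed, 0.28 rad with the arm level (cross-bar 14 mm higher), 0.52 rad at the hard stop.
- fin_1 (a point): Loose grey bridge-shaped guard of hold-down 1, about 120 g, 40 (x) x 71 (y) mm, roof 100 above its foot, standing on the plate over the paddle. Grip fin on the roof: 12 thick (x), 40 long (y), from 100 to 133 above its foot. Point: fin centre, 117 above its foot (so 129 high on the plate, 117 on the bench); z up. Lift straight up 110 to clear the paddle.
- nest_2 (a point): Nest of hold-down 2 (right of the two): round pocket, inner diameter 74, rim 5 high, on a fixed aluminium plate 192 x 86 x 12 mm. Point: pocket centre on the plate's top (12 mm up). x runs from the paddle to the nest, roughly to the left; z up. Plate reaches from 150 before this point (-x) to 42 behind it. Which dish stands here differs from start to start.
- paddle_2 (a point): Black pad 36 x 36 mm on the right-hand end of hold-down 2's steel lever; point: centre of its top, moves with it. Pivot shaft is 52 before the nest centre (-x), 60 above the bench; pad centre 70 from it. Pad top at rest: 92 high, 116 before the nest centre; arm level: 73 high, 122 before it. Spring pushes it back up: 3 N at first, 8 N at level, 12 N at the stop.
- lever_2 (a joint): Lever of hold-down 2: 0 at rest (arm sloping, cross-bar down just over the dish, paddle up), grows as the paddle is pressed, 0.28 rad with the arm level (cross-bar 14 mm higher), 0.52 rad at the hard stop.
- fin_2 (a point): Loose grey bridge-shaped guard of hold-down 2, about 120 g, 40 (x) x 71 (y) mm, roof 100 above its foot, standing on the plate over the paddle. Grip fin on the roof: 12 thick (x), 40 long (y), from 100 to 133 above its foot. Point: fin centre, 117 above its foot (so 129 high on the plate, 117 on the bench); z up. Lift straight up 110 to clear the paddle.
- lidded_dish_centre (a point): Aluminium moisture dish WITH a lid (closed flat top), diameter 68, 24 high, standing in one of the two nests; the point is its centre, 12 above its foot.
- open_dish_centre (a point): Aluminium moisture dish WITHOUT lid (open top), diameter 64, 21 high, standing in the other nest; the point is on its axis, 12 above its foot.
- tube_rack: Bystander, leave alone: orange tube rack with tubes, 150 x 62 x 86, at the back left. Origin at the centre of its underside.
- sample_bottle: Bystander, leave alone: square white sample bottle with screw cap, 62 x 62 x 142, far right. Origin at the centre of its underside.
- beaker: Bystander, leave alone: small clear beaker, diameter 58, 70 high, at the back between the hold-downs. Origin at the centre of its underside.
- timer: Bystander, leave alone: grey bench timer 58 x 58 x 18, far right. Origin at the centre of its underside.
- tape_roll: Bystander, leave alone: roll of masking tape, diameter 96, 25 high, far right. Origin at the centre of its underside.
- spatula: Bystander, leave alone: flat steel spatula, 199 x 16 x 6, lying before the oven at the back. Origin at the centre of its underside.
- dropper: Bystander, leave alone: small dropper bottle, diameter 33, 102 high, at the back between the hold-downs. Origin at the centre of its underside.
- marker: Bystander, leave alone: capped marker, 135 long, 17 thick, lying at the left. Origin at the centre of its underside.

How it is judged:
On the way, in this order (a step that is already met when the one before it is completed fails the run):
1. the guard of the hold-down with the lidded dish stands upright on the bench, let go, clear of its paddle (((horizontal distance between lidded_dish_centre and nest_1 below 0.012 m and (horizontal distance between fin_1 and paddle_2 above 0.06 m and horizontal distance between fin_1 and paddle_1 above 0.08 m and height (world z) of fin_1 between 0.11 and 0.124 m and angle between fin_1's own z axis and vertical below 0.1 rad and contact force between guard_1 and the fingers below 0.2 N)) or (horizontal distance between lidded_dish_centre and nest_2 below 0.012 m and (horizontal distance between fin_2 and paddle_1 above 0.06 m and horizontal distance between fin_2 and paddle_2 above 0.08 m and height (world z) of fin_2 between 0.11 and 0.124 m and angle between fin_2's own z axis and vertical below 0.1 rad and contact force between guard_2 and the fingers below 0.2 N)))), for 0.2 s.
2. that hold-down's paddle is pressed by the robot until the arm is level, and kept so (((horizontal distance between lidded_dish_centre and nest_1 below 0.012 m and (horizontal distance between fin_1 and paddle_2 above 0.06 m and horizontal distance between fin_1 and paddle_1 above 0.08 m and height (world z) of fin_1 between 0.11 and 0.124 m and angle between fin_1's own z axis and vertical below 0.1 rad and contact force between guard_1 and the fingers below 0.2 N) and (value of joint lever_1 between 0.2 and 0.36 rad and (contact force between lever_1 and the fingers above 2 N or contact force between lever_1 and the arm above 2 N))) or (horizontal distance between lidded_dish_centre and nest_2 below 0.012 m and (horizontal distance between fin_2 and paddle_1 above 0.06 m and horizontal distance between fin_2 and paddle_2 above 0.08 m and height (world z) of fin_2 between 0.11 and 0.124 m and angle between fin_2's own z axis and vertical below 0.1 rad and contact force between guard_2 and the fingers below 0.2 N) and (value of joint lever_2 between 0.2 and 0.36 rad and (contact force between lever_2 and the fingers above 2 N or contact force between lever_2 and the arm above 2 N))))), for 1 s.
At the end, for the whole second after the job is handed in: Robot holds the paddle at the lidded dish: lever 0.20 to 0.36 rad, contact over 2 N. That guard stands upright on the bench, let go, 80 mm or more from the paddle. Both dishes within 12 mm of their nest centres, other lever under 0.06 rad, other guard moved under 30 mm (((horizontal distance between lidded_dish_centre and nest_1 below 0.012 m and (horizontal distance between fin_1 and paddle_2 above 0.06 m and horizontal distance between fin_1 and paddle_1 above 0.08 m and height (world z) of fin_1 between 0.11 and 0.124 m and angle between fin_1's own z axis and vertical below 0.1 rad and contact force between guard_1 and the fingers below 0.2 N) and (value of joint lever_1 between 0.2 and 0.36 rad and (contact force between lever_1 and the fingers above 2 N or contact force between lever_1 and the arm above 2 N)) and value of joint lever_2 below 0.06 rad and distance of fin_2 from where it was at the start of the episode below 0.03 m and horizontal distance between open_dish_centre and nest_2 below 0.012 m) or (horizontal distance between lidded_dish_centre and nest_2 below 0.012 m and (horizontal distance between fin_2 and paddle_1 above 0.06 m and horizontal distance between fin_2 and paddle_2 above 0.08 m and height (world z) of fin_2 between 0.11 and 0.124 m and angle between fin_2's own z axis and vertical below 0.1 rad and contact force between guard_2 and the fingers below 0.2 N) and (value of joint lever_2 between 0.2 and 0.36 rad and (contact force between lever_2 and the fingers above 2 N or contact force between lever_2 and the arm above 2 N)) and value of joint lever_1 below 0.06 rad and distance of fin_1 from where it was at the start of the episode below 0.03 m and horizontal distance between open_dish_centre and nest_1 below 0.012 m))); the arm keeps its last pose, push and grip.
It fails at once if the hold-down with the open dish is operated ((value of joint lever_1 above 0.1 rad and horizontal distance between open_dish_centre and nest_1 below 0.03 m) or (value of joint lever_2 above 0.1 rad and horizontal distance between open_dish_centre and nest_2 below 0.03 m)).
It fails at once if the guard of the hold-down with the open dish is moved ((distance of fin_1 from where it was at the start of the episode above 0.03 m and horizontal distance between open_dish_centre and nest_1 below 0.03 m) or (distance of fin_2 from where it was at the start of the episode above 0.03 m and horizontal distance between open_dish_centre and nest_2 below 0.03 m)).
It fails at once if a dish is shifted or lifted (distance of any of lidded_dish_centre, open_dish_centre from where it was at the start of the episode above 0.02 m).
It fails at once if a bystander is disturbed (distance of any of tube_rack, sample_bottle, beaker, timer, tape_roll, spatula, dropper, marker from where it was at the start of the episode above 0.03 m).
It also fails if it takes over 64 s, if anything falls off the work surface, if the arm or the gripper's body presses on something with over 40 N, if the wrist force passes 120 N, or if a joint passes its speed limit or range.

## Robot

A 6-joint arm with a two-finger parallel gripper is mounted at the origin on a cart in front of the work surface, level with it; the furniture and walls round the work are solid. World frame = base frame: x ahead of the robot, y to its left, z up, the work surface at z = 0. Lengths are in m, angles in rad, forces in N, time in s.
With the tool pointing down it reaches from about 0.3 to 1 m from the base axis. Payload 5.1 kg.
Tool frame: the origin (TCP) lies at the very end of the fingers, on their centre line; the grasp point (between the pads) lies 19 mm behind it; x points along the fingers, y is the direction in which the jaws open and shut, and the axes are right-handed (so a half turn about x gives the same grasp; the last joint's range is limited). The gripper opens to 95 mm and grips with 3 to 60 N. Pads are 20 mm wide; open, the fingers measure 119 mm over their backs; the gripper's body (75 mm by 180 mm) begins 59 mm behind the grasp point.
Start: joints at [1.155, 0.124, 1.65, -0, 1.367, -0.083], TCP at [0.212, 0.614, 0.181] pointing down, gripper open.
Joint ranges: [-2.61, 2.61], [-1.02, 2.33], [0.03, 2.71], [-1.35, 4.49], [0.32, 2.68], [-2.91, 2.91]. Speed limits (rad/s): [2.57, 2.57, 3.14, 3.14, 3.14, 3.14].

## Interface

Orientations are given as a unit quaternion [w, x, y, z].
In Python, from workcell import readout, vision, robot gives the robot as it stands.
- The arm moves only by the tool step_arm, never from a script. Its argument "moves" is a list that holds one entry, the list of rows, each a list of 7 numbers: the shift along the world's x, y, z in mm, then the turn, a rotation vector about the world's x, y, z in rad, then the closure, from 0 (fully open) to 1 (shut). A call has 1 to 20 rows; each row is the pose to reach, as a shift and turn from the pose measured when the call began; what a row does not reach only later rows make up. A row lasts 1/12 s, in which the tool goes at most 41.7 mm and 7.16 degrees, less where a joint would pass 70% of its speed; a pose out of reach is approached as far as the arm can. A call with a gripper value outside its range is refused whole. The fingers move at their own pace and stop on an object; "force" is the grip in N (left out, the last holds). Time passes only in rows, so rows that repeat a pose let the fingers close. It gives the time, the measured TCP pose, the force and the opening at its end, in the units of the state.
- readout.state(): the state, without advancing time (a new reading comes with each control period).
- vision.get_image(name): name is "side" or "top" or "wrist"; returns a dict with "pixels" (384x512x3 uint8, red, green, blue), "K" (3x3 intrinsics, pixels), "k1" (the pictures are not rectified: a ray, as slopes to the right and down, at radius r is drawn at 1 + k1 r^2 times it, then the intrinsics apply), "extrinsics" (4x4, takes a point from camera to world coordinates). Camera axes: x right, y up, looking along -z (the intrinsics and any distortion apply to the point x, -y, -z); pixel columns grow to the right and rows downward; lengths in m; the calibration is good to about 2 mm. A picture is of the moment at which its call begins. There is no depth.
- robot.job_done(): hands the job in, once; it reports no verdict.
The state is a dict: "time_s": time; "q": joint angles; "qvel": joint speeds; "tau": joint torques, N m; "tcp_pos": TCP position; "tcp_rot": TCP orientation; "contact_force": force on the tool from outside, world axes, zero at the start; "torque": the same for the moment, N m; "grip_width": opening from 0.0 (shut) to 1.0 (fully open).
Only numpy, scipy, OpenCV 4.12 (cv2) and the standard library are available. Lean on these libraries where they do the work, as an engineer would, in place of code of your own. Each camera call takes 0.05 s, during which the arm holds its last target. There are 200 camera calls.

## Working session

There is one attempt and no reset: what is moved stays moved. The work goes in short steps, Python scripts to look and compute and a tool call to move; the robot and the scene stay as the last step left them, time stands still between calls to the robot, and variables do not carry over. Pictures are saved under pics/ and viewed, about 8 in all and at most 12, crops included, and the job is handed in when it is done.

Besides the shell and the picture viewer there is one more tool, called after ">>>" as a command line: name --argument value ..., lists and objects as JSON in quotes. step_arm: Moves the arm, as the interface text tells. Its arguments: {"type":"object","properties":{"moves":{"type":"array","items":{"type":"array","items":{"type":"array","items":{"type":"number"}}}},"force":{"type":"number"}},"required":["moves"]}

```bash
mkdir -p pics; cat > h.py <<'E'
from workcell import readout, vision, robot
import numpy as np, cv2
def grab(n,f):
    d=vision.get_image(n); np.savez(f'{f}.npz',**d); cv2.imwrite(f'pics/{f}.png',d['pixels'][:,:,::-1]); return d
def load(f): return dict(np.load(f'{f}.npz'))
def ray(d,u,v):
    K=d['K'];k=float(d['k1']);p=np.array([(u-K[0,2])/K[0,0],(v-K[1,2])/K[1,1]]);s=p.copy()
    for _ in range(30): s=p/(1+k*(s@s))
    E=d['extrinsics'];return E[:3,3],E[:3,:3]@np.array([s[0],-s[1],-1])
def atz(d,u,v,z):
    o,r=ray(d,u,v);return o+r*(z-o[2])/r[2]
def proj(d,P):
    E=d['extrinsics'];c=E[:3,:3].T@(np.array(P)-E[:3,3]);s=np.array([c[0],-c[1]])/-c[2]
    s=s*(1+float(d['k1'])*(s@s));return d['K'][:2,:2]@s+d['K'][:2,2]
def crop(f,u0,v0,u1,v1,k,o):
    im=cv2.imread(f'pics/{f}.png')[v0:v1,u0:u1];cv2.imwrite(f'pics/{o}.png',cv2.resize(im,None,fx=k,fy=k,interpolation=cv2.INTER_CUBIC))
E
python3 - <<'E'
from h import *
a=grab('top','t0');b=grab('side','s0')
for d in(a,b):print(d['extrinsics'].round(3).tolist(),d['K'].round(1).tolist())
cv2.imwrite('pics/both.png',cv2.resize(np.vstack([a['pixels'],b['pixels']])[:,:,::-1],None,fx=.78,fy=.78))
s=readout.state();print(s['time_s'],s['tcp_pos'],s['tcp_rot'],s['contact_force'])
E
```

```text
[[0.012, 0.989, -0.148, 0.288], [-1.0, 0.013, 0.005, -0.113], [0.007, 0.148, 0.989, 1.51], [0.0, 0.0, 0.0, 1.0]] [[429.0, 0.0, 257.2], [0.0, 429.0, 199.8], [0.0, 0.0, 1.0]]
[[0.838, 0.357, -0.413, -0.294], [-0.546, 0.539, -0.641, -1.394], [-0.007, 0.763, 0.647, 1.401], [0.0, 0.0, 0.0, 1.0]] [[454.9, 0.0, 253.5], [0.0, 454.9, 186.8], [0.0, 0.0, 1.0]]
0.1 [0.21211268 0.61372062 0.17939403] [ 0.69719215  0.11644571  0.69749018 -0.117775  ] [0.0606248  0.0214509  0.09115327]
```

View pics/t0.png

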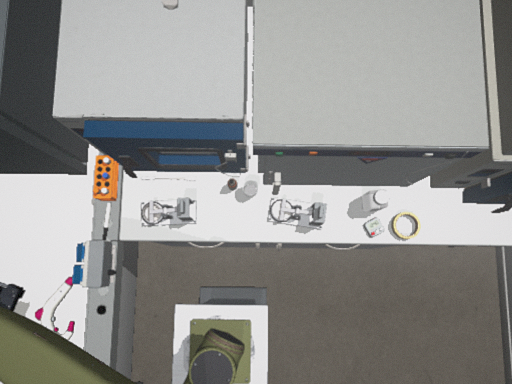

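View pics/s0.png

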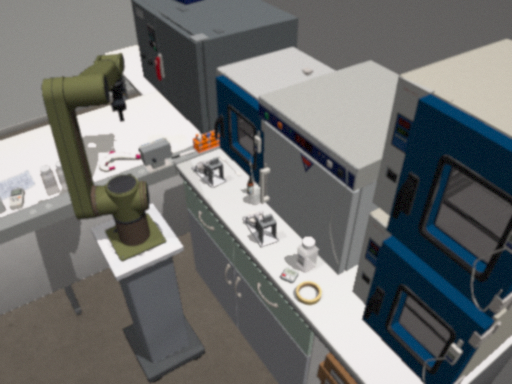

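The top view shows hold-down 1 near (168,211) and hold-down 2 near (297,211). The side view shows them near (210,170) and (262,225). I'll enlarge both to see the dishes.

```bash
python3 - <<'E'
from h import *
crop('t0',130,185,210,235,9,'a');crop('t0',260,185,340,235,9,'b')
crop('s0',185,145,235,195,8,'c');crop('s0',235,200,285,250,8,'d')
A=lambda n:cv2.imread(f'pics/{n}.png')
I=np.vstack([A('a')[:,:720],A('b')[:,:720]]);cv2.imwrite('pics/e1.png',cv2.resize(I,None,fx=.66,fy=.66)) 
cv2.imwrite('pics/e1.png',cv2.resize(I,(480,600)))
cv2.imwrite('pics/e2.png',np.hstack([A('c'),A('d')]))
E
```

```text
(no output)
```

View pics/e1.png

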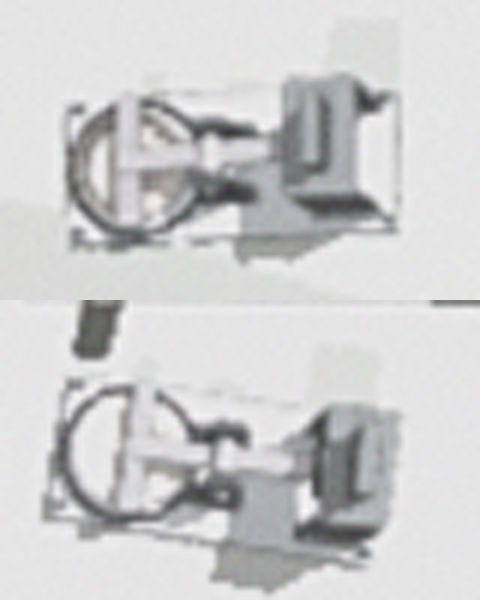

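View pics/e2.png

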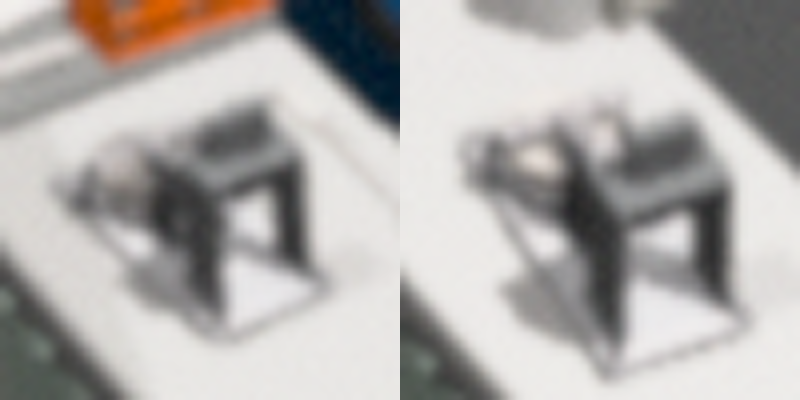

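Nest 1 shows a double ring with a textured inside and nest 2 looks plain white. That suggests the lidded dish is in nest 2, but I'll confirm it with the wrist camera. First I'll work out the geometry.

```bash
python3 - <<'E'
from h import *
a=load('t0')
f=lambda x,y,p:(130+130*p+x/6-.42,185+(y-300*p)/6-.42)
for p,n,fi,c in((0,(138,165),(313,133),[(68,100),(68,240),(398,92),(395,232)]),(1,(127,450),(355,462),[(68,382),(45,520),(395,405),(365,560)])):
    N=atz(a,*f(*n,p),.017);F=atz(a,*f(*fi,p),.145);print('nest',N.round(3),'fin',F.round(3),'d',np.linalg.norm((N-F)[:2]).round(3))
    C=np.array([atz(a,*f(*q,p),.012) for q in c]);print(C.round(3).tolist());d=C[0]+C[1]-C[2]-C[3];print('yaw',np.degrees(np.arctan2(d[1],d[0])).round(1),np.linalg.norm(d[:2])/2, 'ctr',C.mean(0).round(3))
from scipy.spatial.transform import Rotation as R
s=readout.state();w=s['tcp_rot'];print(R.from_quat([*w[1:],w[0]]).as_matrix().round(3))
w=grab('wrist','w0');T=np.eye(4);T[:3,:3]=R.from_quat([*s['tcp_rot'][1:],s['tcp_rot'][0]]).as_matrix();T[:3,3]=s['tcp_pos'];print((np.linalg.inv(T)@w['extrinsics']).round(3),w['K'][0,0])
E
```

```text
nest [0.464 0.245 0.017] fin [0.467 0.122 0.145] d 0.123
[[0.502, 0.289, 0.012], [0.42, 0.284, 0.012], [0.51, 0.096, 0.012], [0.427, 0.095, 0.012]]
yaw 92.1 0.1915757777109243 ctr [0.465 0.191 0.012]
nest [ 0.479 -0.204  0.017] fin [ 0.457 -0.318  0.145] d 0.116
[[0.519, -0.169, 0.012], [0.437, -0.156, 0.012], [0.508, -0.362, 0.012], [0.416, -0.343, 0.012]]
yaw 85.2 0.1904369678858995 ctr [ 0.47  -0.257  0.012]
[[-0.001  0.327  0.945]
 [-0.002  0.945 -0.327]
 [-1.    -0.002 -0.   ]]
[[-0.     0.28  -0.96  -0.205]
 [ 1.     0.    -0.     0.   ]
 [ 0.    -0.96  -0.28  -0.079]
 [ 0.     0.     0.     1.   ]] 280.8916293677192
```

>>> step_arm --moves '[[[0, 0, 35, 0, 0, 0, 0], [0, -10, 70, 0, 0, 0, 0], [15, -40, 95, 0, 0, 0, 0], [30, -70, 115, 0, 0, 0, 0], [45, -100, 125, 0, 0, 0, 0], [60, -130, 130, 0, 0, 0, 0], [75, -160, 135, 0, 0, 0, 0], [90, -190, 140, 0, 0, 0, 0], [105, -220, 145, 0, 0, 0, 0], [120, -250, 150, 0, 0, 0, 0], [135, -280, 150, 0, 0, 0, 0], [150, -310, 150, 0, 0, 0, 0], [160, -340, 150, 0, 0, 0, 0], [170, -370, 150, 0, 0, 0, 0], [180, -400, 150, 0, 0, 0, 0], [180, -400, 150, 0, 0, 0, 0], [180, -400, 150, 0, 0, 0, 0]]]'

```text
time_s: 1.57
tcp_pos: [0.3924, 0.2128, 0.3294]
tcp_rot: [0.697, 0.118, 0.697, -0.119]
contact_force: [-0.8, 0.6, 1.3]
grip_width: 1.001
```

```bash
python3 - <<'E'
from h import *
grab('wrist','w1')
E
```

>>> step_arm --moves '[[[0, -35, 0, 0, 0, 0, 0], [0, -70, 0, 0, 0, 0, 0], [0, -105, 0, 0, 0, 0.05, 0], [0, -140, 0, 0, 0, 0.1, 0], [0, -175, 0, 0, 0, 0.16, 0], [0, -210, 0, 0, 0, 0.16, 0], [0, -245, 0, 0, 0, 0.16, 0], [0, -280, 0, 0, 0, 0.16, 0], [0, -315, 0, 0, 0, 0.16, 0], [0, -350, 0, 0, 0, 0.16, 0], [0, -385, 0, 0, 0, 0.16, 0], [0, -420, 0, 0, 0, 0.16, 0], [0, -455, 0, 0, 0, 0.16, 0], [0, -470, 0, 0, 0, 0.16, 0], [0, -470, 0, 0, 0, 0.16, 0], [0, -470, 0, 0, 0, 0.16, 0]]]'

```text
time_s: 2.95
tcp_pos: [0.3927, -0.2556, 0.3288]
tcp_rot: [0.704, 0.061, 0.705, -0.061]
contact_force: [1.4, 0.3, 1.1]
grip_width: 1.001
```

```bash
python3 - <<'E'
from h import *
b=grab('wrist','w2');a=load('w1');cv2.imwrite('pics/w12.png',cv2.resize(np.vstack([a['pixels'],b['pixels']])[:,:,::-1],(400,600)))
E
```

```text
(no output)
```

View pics/w12.png

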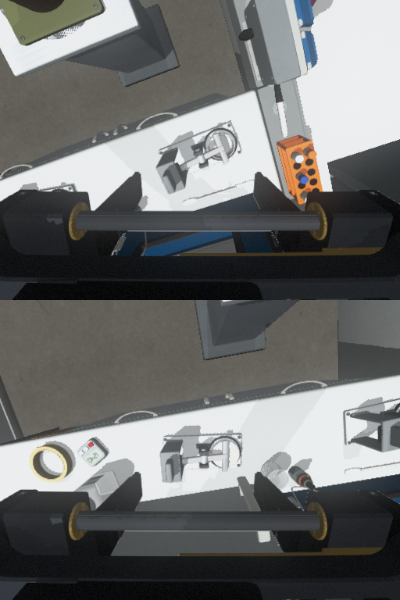

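Both hold-downs are near the centre of their wrist pictures, at about (262,195) full size. I'll enlarge both.

```bash
python3 - <<'E'
from h import *
crop('w1',195,155,325,255,6,'a');crop('w2',195,155,325,255,6,'b')
A=lambda n:cv2.imread(f'pics/{n}.png')
cv2.imwrite('pics/e3.png',cv2.resize(np.vstack([A('a'),A('b')]),(390,600)))
cv2.imwrite('pics/e4.png',A('b'))
E
```

```text
(no output)
```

View pics/e3.png

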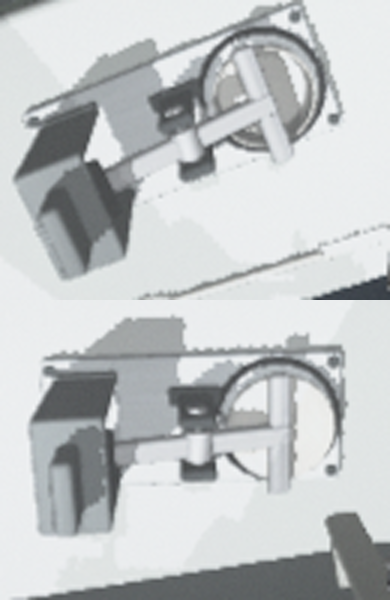

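View pics/e4.png

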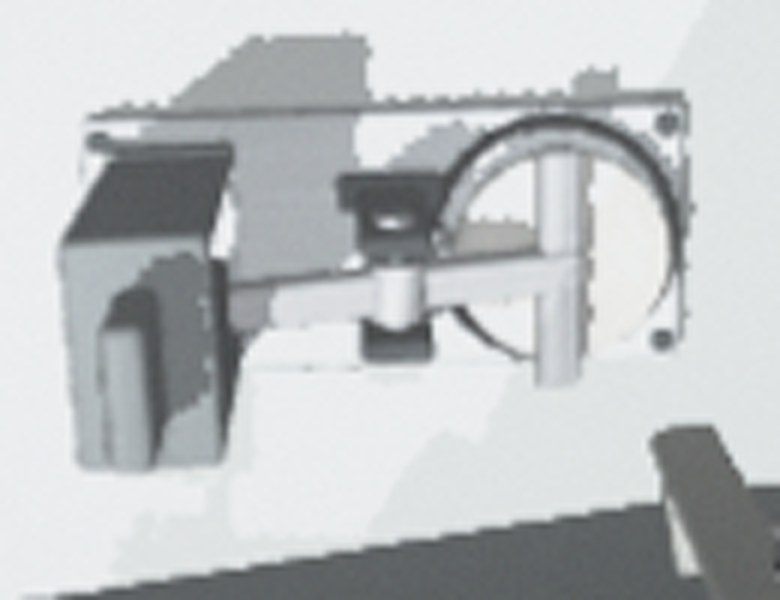

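Nest 1 holds a dish with visible inner walls and a shadowed interior, so it is the open one. Nest 2 shows a flat, closed lid, so hold-down 2 is the one to operate. In the enlarged crop the fin 2 top is near (130,397) and the roof's near edge runs (62,243)–(212,235).

```bash
python3 - <<'E'
from h import *
a=load('w2');f=lambda x,y:(195+x/6-.42,155+y/6-.42)
P=lambda x,y,z:atz(a,*f(x,y),z)
yaw=lambda p,q:np.degrees(np.arctan2(*(q-p)[1::-1])).round(1)
t=[P(105,327,.145),P(147,325,.145),P(117,467,.145),P(155,465,.145)];print('fin',np.mean(t,0).round(4),'len',np.linalg.norm(t[0]-t[2]),np.linalg.norm(t[1]-t[0]),yaw(t[2],t[0]))
r=[P(62,243,.112),P(212,235,.112),P(80,468,.112),P(222,465,.112)];print('roof',np.mean(r,0).round(4),[np.linalg.norm(r[0]-r[i]).round(4) for i in(1,2)],yaw(r[0],r[1]),yaw(r[2],r[3]),yaw(r[2],r[0]),yaw(r[3],r[1]))
print('plate',P(88,118,.012).round(3),P(685,92,.012).round(3),yaw(P(88,118,.012),P(685,92,.012)),P(683,350,.012).round(3))
n=P(562,242,.017);print('nest',n.round(4), yaw(np.mean(r,0),n))
s=readout.state();print(s['tcp_pos'],s['tcp_rot'])
E
```

```text
fin [ 0.4588 -0.3219  0.145 ] len 0.03717701039223776 0.010299568445760418 172.3
roof [ 0.4599 -0.3228  0.112 ] [np.float64(0.0393), np.float64(0.0639)] 83.2 81.4 171.7 171.1
plate [ 0.413 -0.343  0.012] [ 0.437 -0.156  0.012] 82.6 [ 0.523 -0.167  0.012]
nest [ 0.478  -0.2013  0.017 ] 81.5
[ 0.39273341 -0.25512311  0.32911192] [ 0.70406781  0.06090867  0.70488068 -0.06100719]
```

Hold-down 2: the fin is at (0.459, -0.3215), 118 mm from the nest at (0.4785, -0.2025), with yaw about 82°. Both agree with the given sizes. Going to the grasp.

>>> step_arm --moves '[[[25, -25, 0, 0, 0, 0.015, 0], [50, -50, 0, 0, 0, 0.03, 0], [66, -66, 0, 0, 0, 0.03, 0], [66, -66, -35, 0, 0, 0.03, 0], [66, -66, -70, 0, 0, 0.03, 0], [66, -66, -105, 0, 0, 0.03, 0], [66, -66, -130, 0, 0, 0.03, 0], [66, -66, -150, 0, 0, 0.03, 0], [66, -66, -170, 0, 0, 0.03, 0], [66, -66, -170, 0, 0, 0.03, 0], [66, -66, -170, 0, 0, 0.03, 0]]]'

```text
time_s: 3.92
tcp_pos: [0.4589, -0.3191, 0.1585]
tcp_rot: [0.704, 0.05, 0.706, -0.049]
contact_force: [0.8, 0.5, 0.2]
grip_width: 1.0
```

```bash
python3 - <<'E'
from h import *
a=grab('wrist','w3');b=grab('side','s3')
s=readout.state();print(s['tcp_pos'],s['contact_force'])
crop('s3',225,185,305,265,5,'d');A=cv2.imread('pics/d.png')
cv2.imwrite('pics/e5.png',np.hstack([a['pixels'][:384,:,::-1][:,60:452],cv2.resize(A,(384,384))]))
E
```

```text
[ 0.46001559 -0.32084724  0.16118333] [0.56232966 0.15923214 0.70496465]
```

View pics/e5.png

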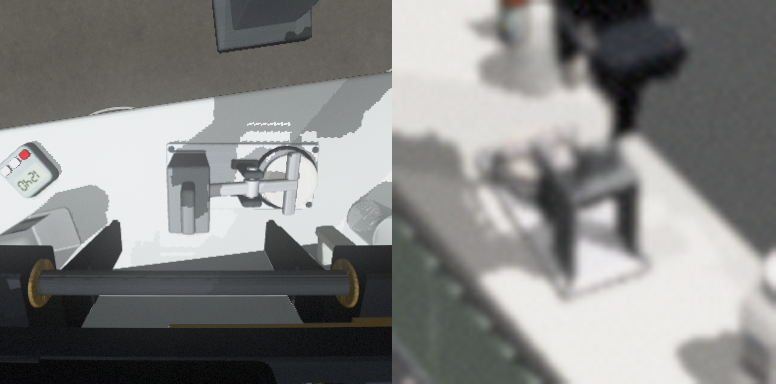

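The wrist picture shows the fin near (248,208) and the finger tips near (180,222) and (328,222). I'll check the alignment numerically.

```bash
python3 - <<'E'
from h import *
a=load('w3');s=load('s3');t=readout.state()['tcp_pos']
print('tcp wrist px',proj(a,t),'side',proj(s,t))
for P in([.459,-.3215,.145],):print('fin wrist',proj(a,P),'side',proj(s,P))
E
python3 - <<'E'
from h import *
crop('w3',205,130,385,250,4,'e6')
E
```

```text
tcp wrist px [250.59661045 220.04251117] side [267.25364229 211.61280675]
fin wrist [249.76131071 211.76280422] side [267.08166704 214.75634512]
```

View pics/e6.png

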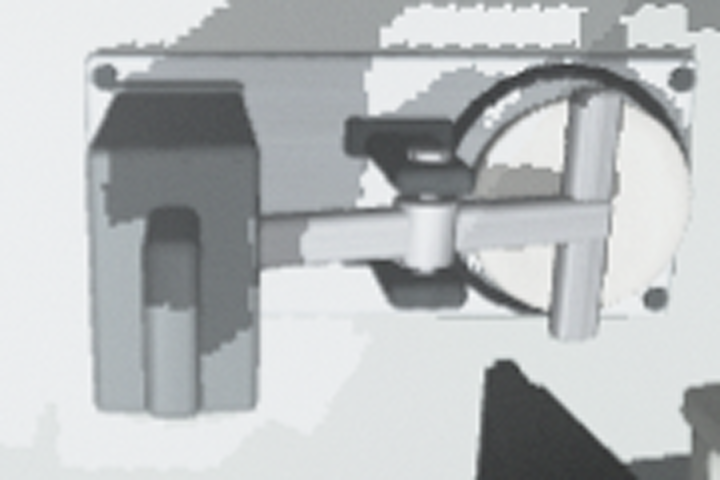

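The lidded dish in nest 2 is confirmed (smooth closed top). The fin is within 2 mm of the prediction, so I'll descend and grip.

>>> step_arm --moves '[[[0, -1, -15, 0, 0, 0, 0], [0, -2, -30, 0, 0, 0, 0], [0, -2, -43, 0, 0, 0, 0], [0, -2, -43, 0, 0, 0, 0], [0, -2, -43, 0, 0, 0, 0.5], [0, -2, -43, 0, 0, 0, 0.7], [0, -2, -43, 0, 0, 0, 0.8], [0, -2, -43, 0, 0, 0, 0.9], [0, -2, -43, 0, 0, 0, 1], [0, -2, -43, 0, 0, 0, 1], [0, -2, -43, 0, 0, 0, 1], [0, -2, -43, 0, 0, 0, 1], [0, -2, -43, 0, 0, 0, 1], [0, -2, -43, 0, 0, 0, 1], [0, -2, -43, 0, 0, 0, 1], [0, -2, -43, 0, 0, 0, 1]]]' --force 20

```text
time_s: 5.35
tcp_pos: [0.46, -0.3228, 0.1182]
tcp_rot: [0.706, 0.049, 0.705, -0.05]
contact_force: [0.5, 0.4, 0.8]
grip_width: 0.214
```

>>> step_arm --moves '[[[0, 0, 0, 0, 0, 0, 1], [0, 0, 0, 0, 0, 0, 1], [0, 0, 0, 0, 0, 0, 1], [0, 0, 0, 0, 0, 0, 1], [0, 0, 0, 0, 0, 0, 1], [0, 0, 0, 0, 0, 0, 1]]]'

```text
time_s: 5.85
tcp_pos: [0.46, -0.3228, 0.1181]
tcp_rot: [0.706, 0.049, 0.705, -0.05]
contact_force: [0.5, 0.4, 0.5]
grip_width: 0.004
```

The fingers shut on nothing, so the grasp missed. I'll look.

```bash
python3 - <<'E'
from h import *
a=grab('wrist','w4');b=grab('side','s4');t=readout.state()['tcp_pos']
print(proj(a,t),proj(b,t))
crop('w4',160,110,360,310,2,'c');crop('s4',235,180,285,230,8,'d')
cv2.imwrite('pics/e7.png',np.hstack([cv2.imread('pics/c.png'),cv2.imread('pics/d.png')]))
E
```

```text
[252.69233602 217.12022477] [267.37968809 219.67032203]
```

View pics/e7.png

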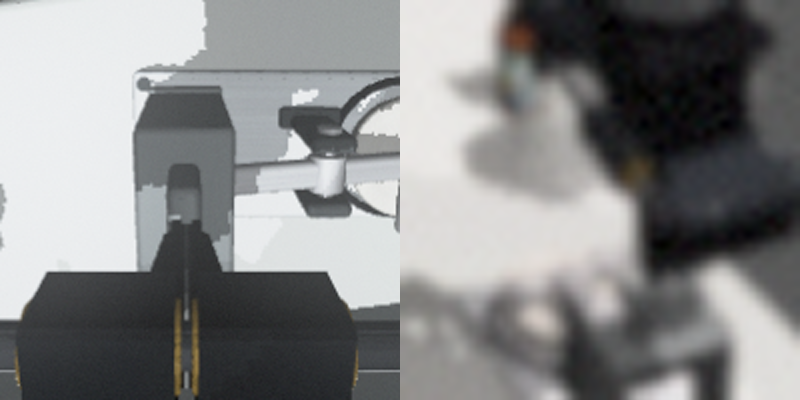

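The wrist and side pictures agree that the real fingertips sit about 30 mm behind the reported TCP. The 95 mm opening spans 144 px, which puts the tips at 185 mm rather than 219 mm. In the side view the tip is at v≈214 against 220 predicted. The fingers therefore closed just above the fin. Open fingers straddle the 40 mm roof, so going lower is safe.

>>> step_arm --moves '[[[0, 0, 6, 0, 0, 0, 0.5], [0, 0, 6, 0, 0, 0, 0], [0, 0, 6, 0, 0, 0, 0], [0, 0, 6, 0, 0, 0, 0], [0, 0, 6, 0, 0, 0, 0], [0, 0, 6, 0, 0, 0, 0], [0, 0, 6, 0, 0, 0, 0], [0, 0, 6, 0, 0, 0, 0], [0, 0, 6, 0, 0, 0, 0], [0, 0, 6, 0, 0, 0, 0], [0, 0, 6, 0, 0, 0, 0], [0, 0, 6, 0, 0, 0, 0], [0, 0, 6, 0, 0, 0, 0], [0, 0, 6, 0, 0, 0, 0], [0, 0, -5, 0, 0, 0, 0], [0, 0, -16, 0, 0, 0, 0], [0, 0, -27, 0, 0, 0, 0], [0, 0, -27, 0, 0, 0, 0]]]'

```text
time_s: 7.45
tcp_pos: [0.4579, -0.3211, 0.0869]
tcp_rot: [0.704, 0.051, 0.707, -0.049]
contact_force: [-0.3, 0.6, -0.7]
grip_width: 1.001
```

>>> step_arm --moves '[[[0, 0, 0, 0, 0, 0, 1], [0, 0, 0, 0, 0, 0, 1], [0, 0, 0, 0, 0, 0, 1], [0, 0, 0, 0, 0, 0, 1], [0, 0, 0, 0, 0, 0, 1], [0, 0, 0, 0, 0, 0, 1], [0, 0, 0, 0, 0, 0, 1], [0, 0, 0, 0, 0, 0, 1], [0, 0, 0, 0, 0, 0, 1], [0, 0, 0, 0, 0, 0, 1], [0, 0, 0, 0, 0, 0, 1], [0, 0, 0, 0, 0, 0, 1], [0, 0, 0, 0, 0, 0, 1], [0, 0, 0, 0, 0, 0, 1], [0, 0, 0, 0, 0, 0, 1], [0, 0, 0, 0, 0, 0, 1], [0, 0, 0, 0, 0, 0, 1], [0, 0, 0, 0, 0, 0, 1], [0, 0, 0, 0, 0, 0, 1]]]' --force 20

```text
time_s: 9.03
tcp_pos: [0.4579, -0.321, 0.0868]
tcp_rot: [0.704, 0.051, 0.707, -0.049]
contact_force: [-0.2, -0.4, -2.3]
grip_width: 0.127
```

The width of 0.127 is 12 mm, so the fingers are on the fin. Lifting straight up.

>>> step_arm --moves '[[[0, 0, 10, 0, 0, 0, 1], [0, 0, 20, 0, 0, 0, 1], [0, 0, 35, 0, 0, 0, 1], [0, 0, 55, 0, 0, 0, 1], [0, 0, 75, 0, 0, 0, 1], [0, 0, 95, 0, 0, 0, 1], [0, 0, 115, 0, 0, 0, 1], [0, 0, 135, 0, 0, 0, 1], [0, 0, 140, 0, 0, 0, 1], [0, 0, 140, 0, 0, 0, 1]]]'

```text
time_s: 9.87
tcp_pos: [0.459, -0.3219, 0.2301]
tcp_rot: [0.705, 0.05, 0.705, -0.05]
contact_force: [-0.7, 0.3, -2.1]
grip_width: 0.124
```

```bash
python3 - <<'E'
from h import *
b=grab('side','s5');a=load('t0')
crop('s5',220,150,300,230,7,'e8')
for n,u,v,z in(('beaker top',251,187,.07),('beaker base front',250,196,0),('dropper',232,184,.1),('front edge',257,243,0)):print(n,atz(a,u,v,z).round(3))
s=readout.state();print(s['grip_width'],s['tcp_pos'],s['contact_force'])
E
```

```text
beaker top [ 0.548 -0.099  0.07 ]
beaker base front [ 0.528 -0.095  0.   ]
dropper [ 0.552 -0.035  0.1  ]
front edge [ 0.361 -0.122  0.   ]
0.12963860729287516 [ 0.45818507 -0.32130521  0.22788338] [ 0.09407943  1.77294466 -1.48473626]
```

View pics/e8.png

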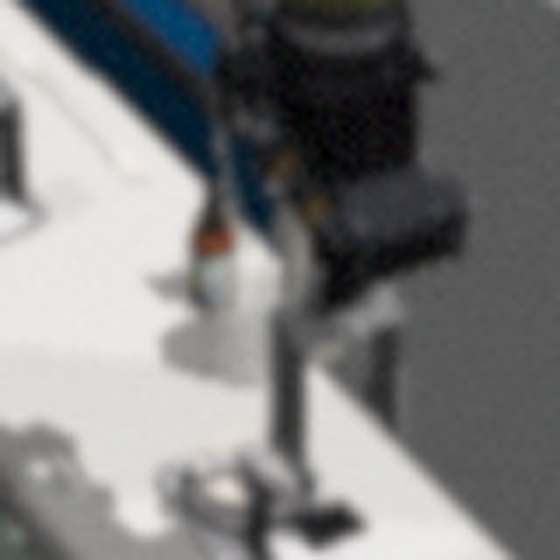

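The side view shows the guard hanging level from the fingers at about (300,350), with its feet above the paddle at about (320,520). It is clear. Carrying it to (0.435, -0.03).

>>> step_arm --moves '[[[-3, 20, 5, 0, 0, 0, 1], [-6, 45, 5, 0, 0, 0, 1], [-9, 75, 5, 0, 0, 0, 1], [-12, 105, 5, 0, 0, 0, 1], [-15, 135, 5, 0, 0, 0, 1], [-18, 165, 5, 0, 0, 0, 1], [-20, 195, 5, 0, 0, 0, 1], [-22, 225, 5, 0, 0, 0, 1], [-24, 250, 5, 0, 0, 0, 1], [-24, 275, 5, 0, 0, 0, 1], [-24, 291, 5, 0, 0, 0, 1], [-24, 291, 5, 0, 0, 0, 1], [-24, 291, 5, 0, 0, 0, 1]]]'

```text
time_s: 11.0
tcp_pos: [0.4334, -0.0298, 0.2313]
tcp_rot: [0.704, 0.049, 0.707, -0.049]
contact_force: [-0.2, -0.0, -1.9]
grip_width: 0.126
```

>>> step_arm --moves '[[[0, 0, -20, 0, 0, 0, 1], [0, 0, -45, 0, 0, 0, 1], [0, 0, -70, 0, 0, 0, 1], [0, 0, -95, 0, 0, 0, 1], [0, 0, -115, 0, 0, 0, 1], [0, 0, -130, 0, 0, 0, 1], [0, 0, -140, 0, 0, 0, 1], [0, 0, -146, 0, 0, 0, 1], [0, 0, -150, 0, 0, 0, 1], [0, 0, -150, 0, 0, 0, 1], [0, 0, -150, 0, 0, 0, 1]]]'

```text
time_s: 11.92
tcp_pos: [0.434, -0.0301, 0.082]
tcp_rot: [0.704, 0.049, 0.707, -0.049]
contact_force: [0.6, -0.5, -1.6]
grip_width: 0.129
```

>>> step_arm --moves '[[[0, 0, -2, 0, 0, 0, 1], [0, 0, -4, 0, 0, 0, 1], [0, 0, -5, 0, 0, 0, 1], [0, 0, -5, 0, 0, 0, 1]]]'

```text
time_s: 12.25
tcp_pos: [0.434, -0.0301, 0.077]
tcp_rot: [0.704, 0.049, 0.707, -0.049]
contact_force: [-0.1, 0.4, -0.9]
grip_width: 0.121
```

>>> step_arm --moves '[[[0, 0, -1, 0, 0, 0, 1], [0, 0, -2, 0, 0, 0, 1], [0, 0, -2, 0, 0, 0, 1], [0, 0, -2, 0, 0, 0, 1]]]'

```text
time_s: 12.58
tcp_pos: [0.4339, -0.03, 0.075]
tcp_rot: [0.704, 0.049, 0.707, -0.049]
contact_force: [0.8, 0.6, -1.5]
grip_width: 0.124
```

>>> step_arm --moves '[[[0, 0, -1, 0, 0, 0, 1], [0, 0, -1.5, 0, 0, 0, 1], [0, 0, -2, 0, 0, 0, 1], [0, 0, -2, 0, 0, 0, 1]]]'

```text
time_s: 12.92
tcp_pos: [0.4344, -0.0301, 0.0747]
tcp_rot: [0.704, 0.049, 0.707, -0.049]
contact_force: [-4.0, 0.6, 7.7]
grip_width: 0.127
```

The guard is on the bench (Fz is up about 9 N). I'll ease off, open and rise.

>>> step_arm --moves '[[[0, 0, 0.5, 0, 0, 0, 1], [0, 0, 0.5, 0, 0, 0, 0.7], [0, 0, 0.5, 0, 0, 0, 0.5], [0, 0, 0.5, 0, 0, 0, 0.3], [0, 0, 0.5, 0, 0, 0, 0], [0, 0, 0.5, 0, 0, 0, 0], [0, 0, 0.5, 0, 0, 0, 0], [0, 0, 0.5, 0, 0, 0, 0], [0, 0, 0.5, 0, 0, 0, 0], [0, 0, 0.5, 0, 0, 0, 0], [0, 0, 0.5, 0, 0, 0, 0], [0, 0, 0.5, 0, 0, 0, 0], [0, 0, 25, 0, 0, 0, 0], [0, 0, 50, 0, 0, 0, 0], [0, 0, 80, 0, 0, 0, 0], [0, 0, 110, 0, 0, 0, 0], [0, 0, 135, 0, 0, 0, 0], [0, 0, 135, 0, 0, 0, 0]]]'

```text
time_s: 14.42
tcp_pos: [0.4376, -0.0307, 0.2164]
tcp_rot: [0.708, 0.049, 0.703, -0.049]
contact_force: [0.8, -0.5, 0.9]
grip_width: 1.0
```

>>> step_arm --moves '[[[3, -20, 0, 0, 0, 0, 1], [6, -45, 0, 0, 0, 0, 1], [9, -75, 0, 0, 0, 0, 1], [12, -105, 0, 0, 0, 0, 1], [15, -135, 0, 0, 0, 0, 1], [18, -165, 0, 0, 0, 0, 1], [20, -195, 0, 0, 0, 0, 1], [22, -225, 0, 0, 0, 0, 1], [24, -255, 0, 0, 0, 0, 1], [24, -280, 0, 0, 0, 0, 1], [24, -290, 0, 0, 0, 0, 1], [24, -290, -20, 0, 0, 0, 1], [24, -290, -45, 0, 0, 0, 1], [24, -290, -70, 0, 0, 0, 1], [24, -290, -90, 0, 0, 0, 1], [24, -290, -105, 0, 0, 0, 1], [24, -290, -115, 0, 0, 0, 1], [24, -290, -115, 0, 0, 0, 1], [24, -290, -115, 0, 0, 0, 1]]]'

```text
time_s: 16.0
tcp_pos: [0.4614, -0.3203, 0.1012]
tcp_rot: [0.708, 0.049, 0.703, -0.049]
contact_force: [0.0, -0.5, -0.5]
grip_width: 0.007
```

```bash
python3 - <<'E'
from h import *
t=grab('top','t6');s=grab('side','s6');w=grab('wrist','w6');st=readout.state();p=st['tcp_pos'];print(p,st['grip_width'],st['contact_force'])
print('tip@+31mm wrist px',proj(w,p+[0,0,.031]))
c,sn=np.cos(np.radians(82)),np.sin(np.radians(82))
for d,o,n in((t,load('t0'),'t'),(s,load('s0'),'s')):
    P=np.array([proj(d,[.434+c*a-sn*b,-.030+sn*a+c*b,z]) for a in(-.02,.02) for b in(-.0355,.0355) for z in(0,.1)]+[proj(d,[.434-sn*b,-.030+c*b,.133]) for b in(-.02,.02)])
    lo=P.min(0);hi=P.max(0)
    m=((o['pixels'].astype(float).mean(2)-d['pixels'].astype(float).mean(2)>70)).astype(np.uint8)
    x0,y0=(lo-12).astype(int);x1,y1=(hi+12).astype(int);m=m[y0:y1,x0:x1]
    k,l,stt,_=cv2.connectedComponentsWithStats(m);print(n,'pred',lo.round(1),hi.round(1),'blobs',[(q[0]+x0,q[1]+y0,q[0]+x0+q[2],q[1]+y0+q[3],q[4]) for q in stt[1:] if q[4]>15])
A=[cv2.resize(x['pixels'][v:v+70,u:u+90,::-1],(400,311),interpolation=cv2.INTER_CUBIC) for x,u,v in((s,205,150),(t,215,180))]
cv2.imwrite('pics/e9.png',np.hstack([np.vstack(A)[:600],cv2.resize(w['pixels'][100:300,150:362,::-1],(400,377))[:600] if 0 else cv2.copyMakeBorder(cv2.resize(w['pixels'][100:300,156:356,::-1],(400,400)),0,200,0,0,cv2.BORDER_CONSTANT)]))
E
```

```text
[ 0.4624406  -0.32133286  0.10306514] 0.0045499496335168815 [-0.02628428  0.64269255  0.46127963]
tip@+31mm wrist px [252.37748359 234.42366486]
t pred [221.9 207.7] [238.5 232.9] blobs [(np.int64(213), np.int64(211), np.int64(236), np.int64(238), np.int32(335)), (np.int64(242), np.int64(233), np.int64(250), np.int64(242), np.int32(40))]
s pred [216.1 179.2] [235.1 207.9] blobs [(np.int64(211), np.int64(181), np.int64(235), np.int64(207), np.int32(297)), (np.int64(219), np.int64(213), np.int64(243), np.int64(219), np.int32(91))]
```

The side-view blob of the moved guard (u 211–235, v 181–207) matches the box predicted for an upright guard (216–235, 179–208), apart from the shadow on its left. Next I'll find the contact with the paddle.

>>> step_arm --moves '[[[0, 0, -10, 0, 0, 0, 1], [0, 0, -20, 0, 0, 0, 1], [0, 0, -28, 0, 0, 0, 1], [0, 0, -33, 0, 0, 0, 1], [0, 0, -36, 0, 0, 0, 1], [0, 0, -36, 0, 0, 0, 1], [0, 0, -36, 0, 0, 0, 1]]]'

```text
time_s: 16.73
tcp_pos: [0.4623, -0.3213, 0.0668]
tcp_rot: [0.708, 0.048, 0.702, -0.05]
contact_force: [0.1, -1.1, -0.4]
grip_width: 0.008
```

>>> step_arm --moves '[[[0, 0, -2, 0, 0, 0, 1], [0, 0, -4, 0, 0, 0, 1], [0, 0, -6, 0, 0, 0, 1], [0, 0, -6, 0, 0, 0, 1], [0, 0, -6, 0, 0, 0, 1]]]'

```text
time_s: 17.15
tcp_pos: [0.4623, -0.3212, 0.0606]
tcp_rot: [0.708, 0.048, 0.702, -0.05]
contact_force: [0.8, -0.2, 0.7]
grip_width: 0.007
```

>>> step_arm --moves '[[[0, 0, -1, 0, 0, 0, 1], [0, 0, -2, 0, 0, 0, 1], [0, 0, -3, 0, 0, 0, 1], [0, 0, -3, 0, 0, 0, 1], [0, 0, -3, 0, 0, 0, 1]]]'

```text
time_s: 17.57
tcp_pos: [0.4626, -0.3218, 0.0584]
tcp_rot: [0.709, 0.048, 0.702, -0.05]
contact_force: [-0.2, -0.6, 3.0]
grip_width: 0.008
```

>>> step_arm --moves '[[[0, 0, -1, 0, 0, 0, 1], [0, 0, -2, 0, 0, 0, 1], [0, 0, -3, 0, 0, 0, 1], [0, 0, -3, 0, 0, 0, 1], [0, 0, -3, 0, 0, 0, 1]]]'

```text
time_s: 17.98
tcp_pos: [0.4629, -0.3221, 0.0556]
tcp_rot: [0.709, 0.048, 0.702, -0.05]
contact_force: [-1.3, -1.7, 5.3]
grip_width: 0.003
```

Contact came at a reported z of about 0.059, so level should be near 0.040 with about 8 N. Pressing on.

>>> step_arm --moves '[[[0, 0, -2, 0, 0, 0, 1], [0, -1, -4, 0, 0, 0, 1], [0, -1, -6, 0, 0, 0, 1], [0, -2, -8, 0, 0, 0, 1], [0, -2, -10, 0, 0, 0, 1], [0, -2, -10, 0, 0, 0, 1], [0, -2, -10, 0, 0, 0, 1]]]'

```text
time_s: 18.57
tcp_pos: [0.4629, -0.3247, 0.0461]
tcp_rot: [0.709, 0.047, 0.702, -0.051]
contact_force: [-1.3, -2.8, 6.9]
grip_width: 0.004
```

>>> step_arm --moves '[[[0, 0, -2, 0, 0, 0, 1], [0, -1, -4, 0, 0, 0, 1], [0, -1, -5, 0, 0, 0, 1], [0, -1, -5, 0, 0, 0, 1], [0, -1, -5, 0, 0, 0, 1]]]'

```text
time_s: 18.98
tcp_pos: [0.4628, -0.3259, 0.0415]
tcp_rot: [0.709, 0.047, 0.702, -0.051]
contact_force: [-3.3, -0.8, 7.2]
grip_width: 0.002
```

```bash
python3 - <<'E'
from h import *
for i in range(1): w=grab('wrist','w7');s=grab('side','s7');st=readout.state();print(st['tcp_pos'],st['contact_force'])
A=lambda f,u,v,x,y,k:cv2.resize(load(f)['pixels'][v:y,u:x,::-1],None,fx=k,fy=k,interpolation=cv2.INTER_CUBIC)
L=np.vstack([A('w6',190,100,390,250,2),A('w7',190,100,390,250,2)])
R=np.vstack([A('s7',195,165,275,225,5),A('s7',225,195,285,240,6.67)[:300,:400]])
cv2.imwrite('pics/f.png',np.hstack([L,R[:600]]));print(L.shape,R.shape)
E
```

```text
[ 0.46273199 -0.32593554  0.04151667] [-2.23957131 -1.12219399  7.27968612]
(600, 400, 3) (600, 400, 3)
```

View pics/f.png

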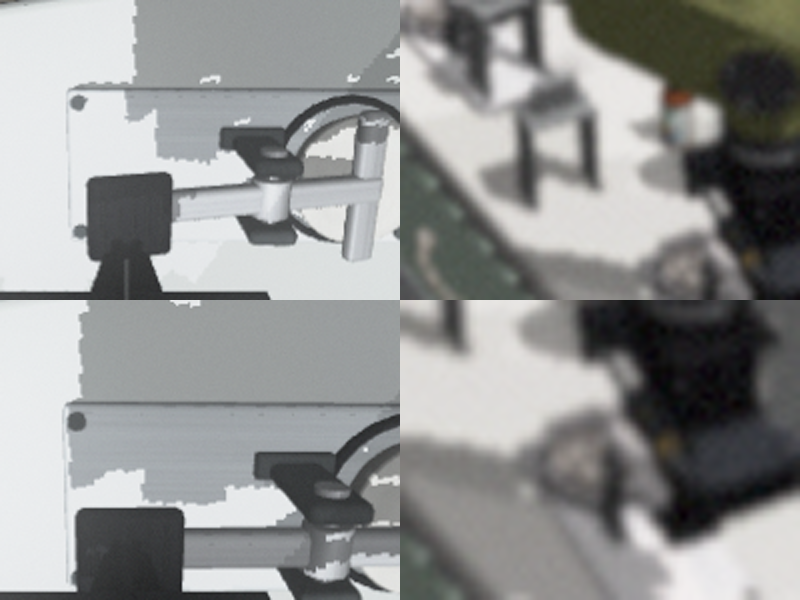

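The guard stands upright midway between the hold-downs. In the lower-left panel the pad's near edge runs (76,510)–(183,508), and I'll use its apparent width as a check on the height.

```bash
python3 - <<'E'
from h import *
for f,a,b in(('w6',(190+88/2,100+178/2),(190+170/2,100+174/2)),('w7',(190+76/2,100+210/2),(190+183/2,100+208/2))):
    d=load(f)
    print(f,[(z,(1000*np.linalg.norm(atz(d,*a,z)-atz(d,*b,z))).round(1),((atz(d,*a,z)+atz(d,*b,z))/2).round(4)[:2]) for z in(.06,.066,.073,.08,.092)])
E
```

```text
w6 [(0.06, np.float64(37.5), array([ 0.4512, -0.318 ])), (0.066, np.float64(36.6), array([ 0.4495, -0.3178])), (0.073, np.float64(35.5), array([ 0.4476, -0.3176])), (0.08, np.float64(34.5), array([ 0.4456, -0.3173])), (0.092, np.float64(32.6), array([ 0.4423, -0.3169]))]
w7 [(0.06, np.float64(37.4), array([ 0.4463, -0.3221])), (0.066, np.float64(36.2), array([ 0.4442, -0.3218])), (0.073, np.float64(34.8), array([ 0.4418, -0.3215])), (0.08, np.float64(33.3), array([ 0.4394, -0.3212])), (0.092, np.float64(30.9), array([ 0.4353, -0.3206]))]
```

The pad has moved down to about 74–76 mm (level is 73), and the 18 mm of travel and 7.3 N agree with that. I'll add 1 mm and hold for over 1 s.

>>> step_arm --moves '[[[0, 0, -1, 0, 0, 0, 1], [0, 0, -1, 0, 0, 0, 1], [0, 0, -1, 0, 0, 0, 1], [0, 0, -1, 0, 0, 0, 1], [0, 0, -1, 0, 0, 0, 1], [0, 0, -1, 0, 0, 0, 1], [0, 0, -1, 0, 0, 0, 1], [0, 0, -1, 0, 0, 0, 1], [0, 0, -1, 0, 0, 0, 1], [0, 0, -1, 0, 0, 0, 1], [0, 0, -1, 0, 0, 0, 1], [0, 0, -1, 0, 0, 0, 1], [0, 0, -1, 0, 0, 0, 1], [0, 0, -1, 0, 0, 0, 1], [0, 0, -1, 0, 0, 0, 1], [0, 0, -1, 0, 0, 0, 1], [0, 0, -1, 0, 0, 0, 1], [0, 0, -1, 0, 0, 0, 1]]]'

```text
time_s: 20.58
tcp_pos: [0.4627, -0.326, 0.0411]
tcp_rot: [0.709, 0.047, 0.702, -0.051]
contact_force: [-1.7, -0.3, 7.4]
grip_width: 0.003
```

```bash
python3 -c "
from h import *
s=readout.state();print(s['time_s'],s['tcp_pos'],s['contact_force']);print(robot.job_done())"
```

```text
20.5833 [ 0.46273517 -0.32602816  0.04106185] [-1.66588235 -0.25803179  7.42243326]
the job is handed in; nothing more can be done
None
```

The lidded dish was in nest 2, confirmed in the wrist pictures. I stood guard 2 upright on the bench at about (0.434, -0.030), midway between the hold-downs. I then pressed paddle 2 with the closed fingers to about level, held it there for 1.6 s and handed the job in at 20.6 s, still holding. The job reported no verdict.

**Last checks:**
- **Lever:** about 18 mm of paddle travel from contact (level is 19 mm) with 7.4 N of upward push (about 8 N expected at level). The pad height from the last picture came out at about 74–76 mm against 73 mm. I read this as roughly 0.25–0.28 rad.
- **Guard:** the last picture shows guard 2 standing upright and let go. It is about 0.3 m from paddle 2 and 0.15 m from paddle 1.
- **The rest:** my moves stayed clear of hold-down 1, both dishes and the bystanders. I did not measure them again at the end.

**What disagreed:** the first grasp closed on nothing just above the fin. The real fingertips sit about 30 mm higher than the reported TCP. I corrected the depth, and the second grasp held the 12 mm fin.

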